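# Index the connector microscope's turret to the duplex port and take the shot

### The arm

A 6-joint arm with a two-finger parallel gripper is mounted at the origin on the work surface. World frame = base frame: x ahead of the robot, y to its left, z up, the work surface at z = 0. Lengths are in mm, angles in rad, forces in N, time in s.
With the tool pointing down it reaches from about 400 to 925 mm from the base axis. Payload 12.5 kg.
Tool frame: the origin (TCP) lies at the very end of the fingers, on their centre line; the grasp point (between the pads) lies 19 mm behind it (env.grip_point_offset is the distance from the TCP to the grasp point, in mm); z points along the fingers, y is the direction in which the jaws open and shut (so a half turn about z gives the same grasp; the last joint's range is limited). The gripper opens to 95 mm and grips with 3 to 60 N. Pads are 20 mm wide; open, the fingers measure 119 mm over their backs; the gripper's body (75 mm by 180 mm) begins 59 mm behind the grasp point.
Start: joints at [-1.248, 0.491, 1.559, -0, 1.092, -0.106], TCP at [259.886, -568.424, 214.661] pointing down, gripper open.
Joint ranges: [-3.1, 3.1], [-0.84, 2.19], [0.05, 2.79], [-1.13, 4.28], [0.06, 2.93], [-2.69, 2.69]. Speed limits (rad/s): [2.22, 2.22, 2.79, 3.14, 3.14, 3.14].

### API

Orientations are given as [roll, pitch, yaw] about the fixed x, y, z axes, in that order (R = Rz(yaw) Ry(pitch) Rx(roll)).
In Python, from cell import env gives the robot as it stands.
- The arm moves only by the tool drive_tool, never from a script. Its argument "commands" is a list of rows, each an object of numbers: "dx", "dy", "dz": the shift along the world's x, y, z in mm; "yaw": the turn about the world's z in degrees. In form: [{"dx": .., "dy": .., "dz": .., "yaw": ..}, ...]. A call has 1 to 5 rows; each row shifts and turns the commanded pose from where the row before left it; what a row does not reach is not made up. A row lasts 1/12 s, in which the tool goes at most 41.7 mm and 7.16 degrees, less where a joint would pass 70% of its speed; a pose out of reach is approached as far as the arm can. A call with a gripper value outside its range is refused whole. "grip" is the opening, from 0 (shut) to 1 (fully open), set as the call begins (left out, the last holds). The fingers move at their own pace and stop on an object; the grip force is fixed at half the most. Time passes only in rows, so rows that do not move let the fingers close. It gives the time, the measured TCP pose, the force and the opening at its end, in the units of the state.
- env.state(): the state, without advancing time (a new reading comes with each control period).
- env.read_camera(name): name is "side" or "top" or "wrist"; returns the picture (384x512x3 uint8, red, green, blue); there is no depth.
- env.calibration(name): a dict with "intrinsics" (3x3 intrinsics, pixels), "rvec" (rotation vector, rad) and "tvec" (3), from world to camera coordinates, as OpenCV has them. Camera axes: x right, y down, z forward; pixel columns grow to the right and rows downward; lengths in mm; the calibration is good to about 2 mm. The wrist camera is an equidistant fisheye: a pixel r from the principal point sees the ray r / f radians off the axis. A picture is of the moment at which its call begins: read the wrist's pose just before it. calibration takes no time and is no camera call; for the wrist camera it gives the pose at the moment of the call.
- env.job_done(): hands the job in, once; it reports no verdict.
Trained networks look in the newest picture that a camera, given by its name, has taken for a name from the list of things; names that differ only in an ending like _2 or _b are one class to them, and where a whole thing is asked for, a point or a joint stands for the part that bears it (a point fixed in the world has none). Each returns a list of dicts, best first, with "conf" (0 to 1); they miss things now and then, are a little off and sometimes report something else, mostly with a low value. They report only what shows in the picture. A call takes as long as a camera call.
- env.trace(query, camera): "pixels" (384x512 bool, what is visible of it) and "pixel" ([column, row] in pixels, amid what is visible of it).
- env.place_of(query, camera): "pixel" ([column, row] in pixels: a listed point, or the origin of a listed thing).
The state is a dict: "t": time; "joints": joint angles; "qvel": joint speeds; "tau": joint torques, N m; "eef_pos": TCP position; "tcp_rot": TCP orientation; "ft_force": force on the tool from outside, world axes, zero at the start; "moment": the same for the moment, N m; "opening": opening from 0.0 (shut) to 1.0 (fully open).
Only numpy, scipy, OpenCV 4.12 (cv2) and the standard library are available. Lean on these libraries where they do the work, as an engineer would, in place of code of your own. Each camera call takes 0.05 s, during which the arm holds its last target.

### The job

On the connector inspection microscope, push lightly against the turret's upright tabs to turn it round until the duplex port (the long block with two square openings) clicks home at the arrow on the deck. Then press the round key on the deck right down to take the picture, and let it come up again. Pick nothing up, and leave the loose things on and around the microscope where they are.

Things in the scene. Friction and masses are not known exactly. Their poses are not given: they have to be found in the camera images.
- scope: Connector inspection microscope, bolted down: a grey cabinet 200 mm (its x) by 310 mm (its y), flat aluminium deck 70 mm above the bench. Origin at the centre of its underside, z up; its front faces its -x. A turret stands on the right half of the deck (-y), a low black screen (top 100 mm above the bench) at the left rear, a round key at the left front.
- hub (a point): The turret's vertical axis at the top face of its dark disc (94 mm above the bench, 104 mm across, 10 mm thick). Five ports, 72 degrees apart, stand on it 32 mm from the axis, at most 18 mm high: the duplex, then counter-clockwise from above a round threaded barrel, a square single port, a taller round barrel, a flat blank. Nothing else stands on the deck within 95 mm of the axis.
- tab (a point): Top middle of one thumb tab, the one straight across the hub from the duplex port; it turns with the turret. Five alike, midway between the ports, at 36, 108, 180, 252, 324 degrees round from the duplex: grey upright radial plates 6 mm thick, one with the disc, from 48 to 80 mm off the axis, 84 to 110 mm above the bench (16 mm above the disc); 14 mm of air under them.
- turret (a joint): Turn of the turret about the hub in rad: 0 with the duplex port home at the arrow, growing counter-clockwise from above, endless both ways (whole turns count as the same). It stays where it is left (about 0.5 N at a tab). Every 72 degrees, at each port's home, a spring catch clicks: within some 6 degrees it draws the turret exactly home; about 3 N at a tab pushes it in or out.
- duplex_port (a point): Centre of the top of the duplex port: a grey block with two square openings side by side, 27 mm long across the radius, 13 mm wide and 14 mm high; the only oblong port. It turns with the turret, 32 mm from its axis.
- gate (a point): Where the duplex port's top centre stands when it is home: 32 mm from the hub on its front (-x of the scope) side, over the lens, 108 mm above the bench. Fixed to the cabinet. A black arrow on the deck in front of the turret points at it.
- key_top (a point): Centre of the top of the picture key, a round grey push key 26 mm across in a black collar 42 mm across on the deck's left front, its top 88 mm above the bench and 6 mm above the collar. Pressed straight down.
- key (a joint): Travel of the picture key in m: 0 up, 0.005 fully down; about 4 N; it springs back.
- dust_cap: Loose turned steel cap, 18 mm across, 17 mm high, standing on the deck between the key and the turret. Origin at its underside.
- cleaner_pen: Loose connector cleaner lying on the bench in front of the microscope, about 150 mm long, 26 mm high.
- tape_roll: Loose roll of black tape lying flat on the bench to the right of the microscope, 68 mm across, 19 mm high.
- cleaver: Loose fibre cleaver, a black and steel block 75 by 62 mm, 50 mm high, to the right of the microscope.
- swab_tub: Loose clear tub of cotton swabs, 52 mm across, 81 mm high with the swabs, to the left of the microscope.
- solvent_bottle: Loose white pump bottle, 68 mm across, 140 mm high, to the left of the microscope.
- wipes_box: Loose box of wipes, 115 by 115 mm, 100 mm high with the wipe, behind the microscope.

How it is judged (in metres and radians):
On the way, in this order (a step that is already met when the one before it is completed fails the run):
1. the duplex port is home at the arrow and the turret is at rest (horizontal distance between duplex_port and gate below 0.003 m and velocity of joint turret between -0.05 and 0.05 rad/s), for 0.2 s.
2. the picture key is pressed right down with the duplex port home (value of joint key above 0.004 m and horizontal distance between duplex_port and gate below 0.003 m), for 0.05 s.
At the end, for the whole second after the job is handed in: The duplex port stands within 3 mm of its place at the arrow with the turret at rest, and the picture key, pressed at least 4 mm down after that, is up again (all of step 1 and value of joint key below 0.001 m); the robot touches nothing.
It fails at once if the turret is pushed or gripped with more than 25 N (contact force between the fingers and turret above 25 N).
It fails at once if a loose thing on or around the microscope is moved more than 15 mm or picked up (distance of any of dust_cap, cleaner_pen, tape_roll, cleaver, swab_tub, solvent_bottle, wipes_box from where it was at the start of the episode above 0.015 m).
It also fails if it takes over 64 s, if anything falls off the work surface, if the arm or the gripper's body presses on something with over 40 N, if the wrist force passes 120 N, or if a joint passes its speed limit or range.

## Working session

There is one attempt and no reset: what is moved stays moved. The work goes in short steps, Python scripts to look and compute and a tool call to move; the robot and the scene stay as the last step left them, time stands still between calls to the robot, and variables do not carry over. Pictures are saved under pics/ and viewed, and the job is handed in when it is done.

Besides the shell and the picture viewer there is one more tool, called after "Emit:" by a JSON object that holds its "api" and its "payload". drive_tool: Moves the arm, as the interface text tells. Its arguments: {"type":"object","properties":{"commands":{"type":"array"},"grip":{"type":"number"}},"required":["commands"]}

```bash
mkdir -p pics; cat > h.py <<'E'
import numpy as np,cv2
from cell import env
def save(cam,n):
    im=env.read_camera(cam); cv2.imwrite(f'pics/{n}.png',im[:,:,::-1]); return im
def ray(cam,px):
    c=env.calibration(cam);K=np.array(c['intrinsics']);R=cv2.Rodrigues(np.array(c['rvec'],float))[0];t=np.array(c['tvec'],float).ravel()
    x=(px[0]-K[0,2])/K[0,0];y=(px[1]-K[1,2])/K[1,1]
    if cam=='wrist':
        r=np.hypot(x,y);d=np.array([x/r*np.sin(r),y/r*np.sin(r),np.cos(r)]) if r>0 else np.array([0,0,1.])
    else: d=np.array([x,y,1.])
    return -R.T@t,R.T@d
def atz(cam,px,z):
    o,d=ray(cam,px);return (o+d*(z-o[2])/d[2])[:3]
E
python3 - <<'E'
from h import *
np.set_printoptions(precision=1,suppress=True)
for cam in ['top','side','wrist']: save(cam,cam+'0')
print(env.state()['t'])
Z=dict(hub=94,tab=110,duplex_port=108,gate=108,key_top=88,dust_cap=70,scope=0)
for cam in ['top','side']:
    for q,z in Z.items():
        for r in env.place_of(q,cam)[:2]:
            print(cam,q,np.round(r['conf'],2),np.array(r['pixel']),atz(cam,r['pixel'],z))
print(env.state()['t'])
E
```

```text
0.15
top hub 0.75 [307.2 187. ] [590. -31.  94.]
top tab 0.9 [297.4 204.6] [541.1  -5.4 110. ]
top tab 0.56 [245.3 205.6] [533.5 123.7 110. ]
top duplex_port 0.76 [312.3 171. ] [628.8 -41.7 108. ]
top duplex_port 0.21 [270.5 238.2] [455.6  58.6 108. ]
top gate 0.7 [310.1 199.2] [556.2 -37.  108. ]
top key_top 0.59 [298.7 205.2] [543.3 -10.9  88. ]
top key_top 0.48 [246.7 202.1] [546.2 121.2  88. ]
top dust_cap 0.36 [265.9 219.4] [506.2  70.6  70. ]
top scope 0.64 [281.8 192.5] [591.7  27.7   0. ]
side hub 0.59 [268.5 164.7] [589.4 -28.3  94. ]
side tab 0.72 [293.3 164.5] [527.2 -20.6 110. ]
side duplex_port 0.77 [258.1 152.9] [623.1 -53.  108. ]
side key_top 0.42 [274.6 205. ] [536.7 121.7  88. ]
side dust_cap 0.55 [290.1 196.7] [516.   55.7  70. ]
side dust_cap 0.31 [241.4 272.7] [549.1 316.3  70. ]
side scope 0.78 [256.6 209.9] [599.5  35.8   0. ]
0.85
```

```bash
python3 - <<'E'
import cv2
a=cv2.imread('pics/top0.png');b=cv2.imread('pics/side0.png')
cv2.imwrite('pics/top0c.png',cv2.resize(a[120:270,200:400],None,fx=4,fy=4,interpolation=2))
cv2.imwrite('pics/side0c.png',cv2.resize(b[110:260,180:380],None,fx=4,fy=4,interpolation=2))
E
```

```text
(no output)
```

View pics/top0c.png

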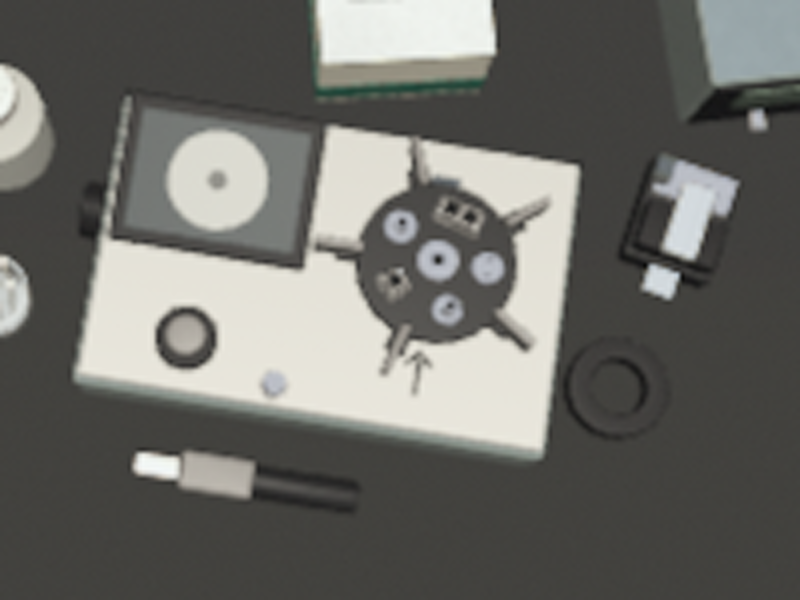

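View pics/side0c.png

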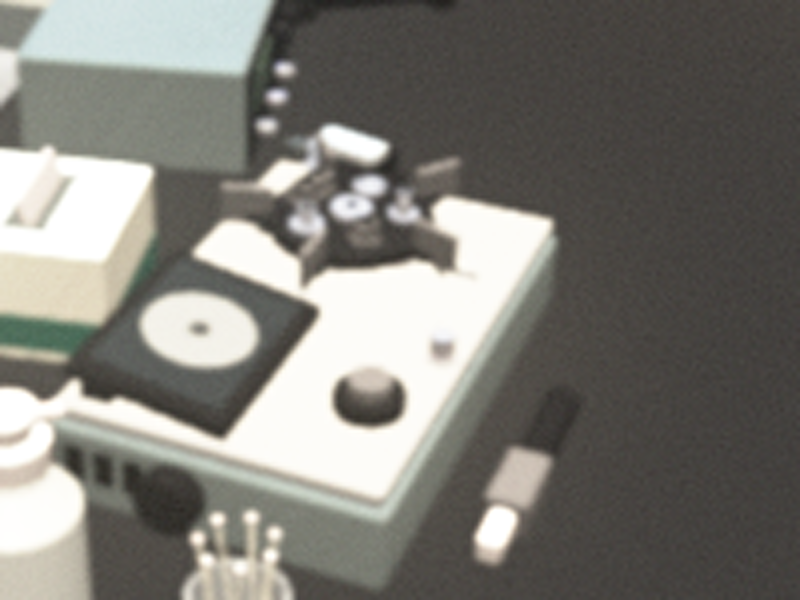

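View pics/top0.png

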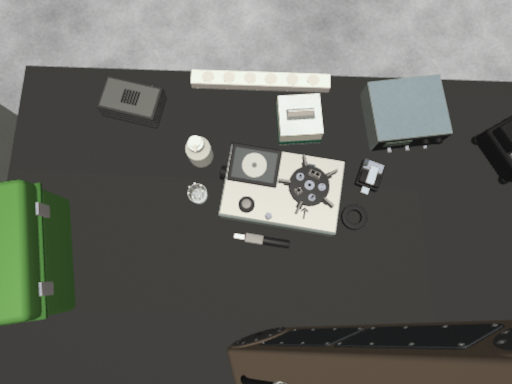

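View pics/wrist0.png

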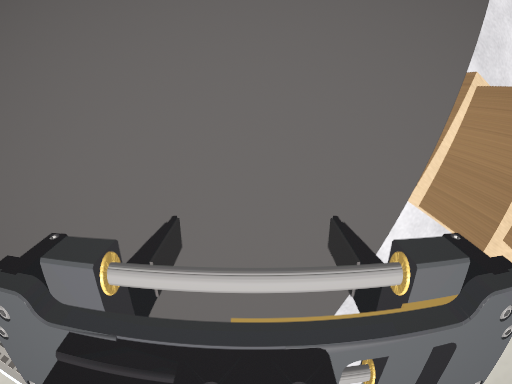

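The top view shows the duplex at the rear of the turret (crop pixel 460,213; hub 438,260), while the arrow is at the front (420,370). The turret needs about 163° clockwise. I'll close the fingers and move above the front right of the turret.

Emit:
{"api": "drive_tool", "payload": {"commands": [{"dx": 16, "dy": 34, "dz": 0}, {"dx": 16, "dy": 34, "dz": 0}, {"dx": 16, "dy": 34, "dz": 0}, {"dx": 16, "dy": 34, "dz": 0}, {"dx": 16, "dy": 34, "dz": 0}], "grip": 0}}

```text
invalid input
```

Emit:
{"api": "drive_tool", "payload": {"commands": [{"dx": 16, "dy": 34, "dz": 0}, {"dx": 16, "dy": 34, "dz": 0}, {"dx": 16, "dy": 34, "dz": 0}, {"dx": 16, "dy": 34, "dz": 0}, {"dx": 16, "dy": 34, "dz": 0}]}}

```text
invalid input
```

Emit:
{"api": "drive_tool", "payload": {"commands": [{"dx": 16, "dy": 24, "dz": 0}, {"dx": 16, "dy": 24, "dz": 0}, {"dx": 16, "dy": 24, "dz": 0}, {"dx": 16, "dy": 24, "dz": 0}, {"dx": 16, "dy": 24, "dz": 0}]}}

```text
invalid input
```

```bash
python3 - <<'E'
from h import *
np.set_printoptions(precision=2,suppress=True)
s=env.state();print(s['t'],s['eef_pos'],s['tcp_rot'],s['ft_force'])
Z=dict(hub=94,tab=110,duplex_port=108,gate=108,key_top=88,dust_cap=70)
for cam in ['wrist','top']:
    save(cam,cam+'1')
    for q,z in Z.items():
        for r in env.place_of(q,cam)[:2]:
            print(cam,q,np.round(r['conf'],2),np.array(r['pixel']),atz(cam,r['pixel'],z))
E
```

```text
0.85 [ 259.89 -568.42  214.68] [3.14 0.   0.43] [ 0.21 -0.41 -0.65]
top hub 0.61 [243.7 201.8] [545.64 128.64  94.  ]
top hub 0.6 [307.9 183.1] [600.23 -32.69  94.  ]
top tab 0.83 [299.8 205.3] [539.52 -11.41 110.  ]
top duplex_port 0.6 [315.6 171. ] [629.16 -50.   108.  ]
top gate 0.64 [311.7 197.5] [560.7  -40.93 108.  ]
top key_top 0.38 [242.3 201.5] [547.29 132.44  88.  ]
top dust_cap 0.44 [262.7 218.9] [507.18  78.85  70.  ]
```

View pics/wrist1.png

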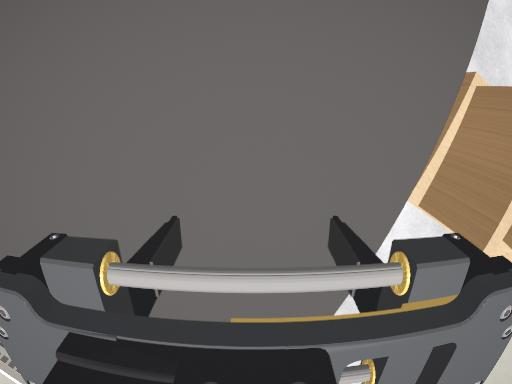

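Rows probably need every field, so I'll include yaw.

Emit:
{"api": "drive_tool", "payload": {"commands": [{"dx": 16, "dy": 34, "dz": 0, "yaw": -2}, {"dx": 16, "dy": 34, "dz": 0, "yaw": -2}, {"dx": 16, "dy": 34, "dz": 0, "yaw": -2}, {"dx": 16, "dy": 34, "dz": 0, "yaw": -2}, {"dx": 16, "dy": 34, "dz": 0, "yaw": -2}], "grip": 0}}

```text
t: 1.97
eef_pos: [340.2, -396.8, 214.7]
tcp_rot: [3.141, -0.0, 0.252]
ft_force: [0.5, 0.0, 0.9]
opening: 0.71
```

Emit:
{"api": "drive_tool", "payload": {"commands": [{"dx": 16, "dy": 34, "dz": 0, "yaw": -2}, {"dx": 16, "dy": 34, "dz": 0, "yaw": -2}, {"dx": 16, "dy": 34, "dz": 0, "yaw": -2}, {"dx": 16, "dy": 34, "dz": 0, "yaw": -2}, {"dx": 16, "dy": 34, "dz": 0, "yaw": -2}]}}

```text
t: 2.38
eef_pos: [420.3, -226.8, 214.9]
tcp_rot: [3.141, -0.0, 0.078]
ft_force: [0.7, -1.3, 0.0]
opening: 0.359
```

Emit:
{"api": "drive_tool", "payload": {"commands": [{"dx": 16, "dy": 24, "dz": 0, "yaw": -1}, {"dx": 16, "dy": 24, "dz": 0, "yaw": -1}, {"dx": 16, "dy": 24, "dz": 0, "yaw": -1}, {"dx": 16, "dy": 24, "dz": 0, "yaw": -1}, {"dx": 16, "dy": 24, "dz": 0, "yaw": -0.5}]}}

```text
t: 2.8
eef_pos: [500.5, -107.0, 214.8]
tcp_rot: [3.141, -0.0, 0.0]
ft_force: [0.3, -0.7, -0.1]
opening: 0.023
```

```bash
python3 - <<'E'
from h import *
np.set_printoptions(precision=2,suppress=True)
s=env.state();print(s['t'],s['eef_pos'],s['tcp_rot'],s['ft_force'])
Z=dict(hub=94,tab=110,duplex_port=108,gate=108,key_top=88,dust_cap=70)
for cam in ['wrist']:
    save(cam,cam+'1')
    for q,z in Z.items():
        for r in env.place_of(q,cam)[:2]:
            print(cam,q,np.round(r['conf'],2),np.array(r['pixel']),atz(cam,r['pixel'],z))
E
```

```text
2.8 [ 500.55 -107.03  214.83] [ 3.14 -0.    0.  ] [ 0.29 -0.74 -0.07]
wrist hub 0.89 [182.4  90. ] [595.5  -34.95  94.  ]
wrist tab 0.7 [150.4 147.4] [540.14  -6.4  110.  ]
wrist duplex_port 0.67 [194.8  57.7] [623.42 -52.57 108.  ]
wrist duplex_port 0.52 [297.2 141.8] [ 543.99 -147.98  108.  ]
wrist gate 0.8 [176.4 123.8] [561.21 -34.86 108.  ]
wrist key_top 0.57 [ 57.9 147. ] [542.   121.58  88.  ]
wrist dust_cap 0.71 [106.4 165.1] [514.89  64.56  70.  ]
```

View pics/wrist1.png

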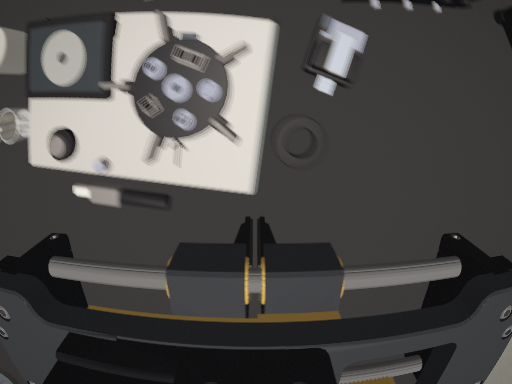

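The wrist picture shows the hub at about (177,88), duplex (190,57), key (62,143) and cap (100,165). It is a little blurred, so I'll repeat it at rest.

```bash
python3 - <<'E'
from h import *
np.set_printoptions(precision=2,suppress=True)
Z=dict(hub=94,tab=110,duplex_port=108,gate=108,key_top=88)
for cam in ['wrist']:
    im=save(cam,cam+'2')
    for q,z in Z.items():
        for r in env.place_of(q,cam)[:2]:
            print(cam,q,np.round(r['conf'],2),np.array(r['pixel']),atz(cam,r['pixel'],z))
cv2.imwrite('pics/w2c.png',cv2.resize(im[0:200,20:290,::-1],None,fx=2.9,fy=2.9,interpolation=2))
E
```

```text
wrist hub 0.71 [178.6  89.2] [594.84 -34.93  94.  ]
wrist tab 0.66 [151.4 148. ] [539.04  -9.59 110.  ]
wrist duplex_port 0.87 [193.4  55.8] [625.3  -52.62 108.  ]
wrist gate 0.9 [173.6 122.1] [563.15 -32.54 108.  ]
wrist key_top 0.56 [ 53.3 144.2] [546.13 128.69  88.  ]
```

View pics/w2c.png

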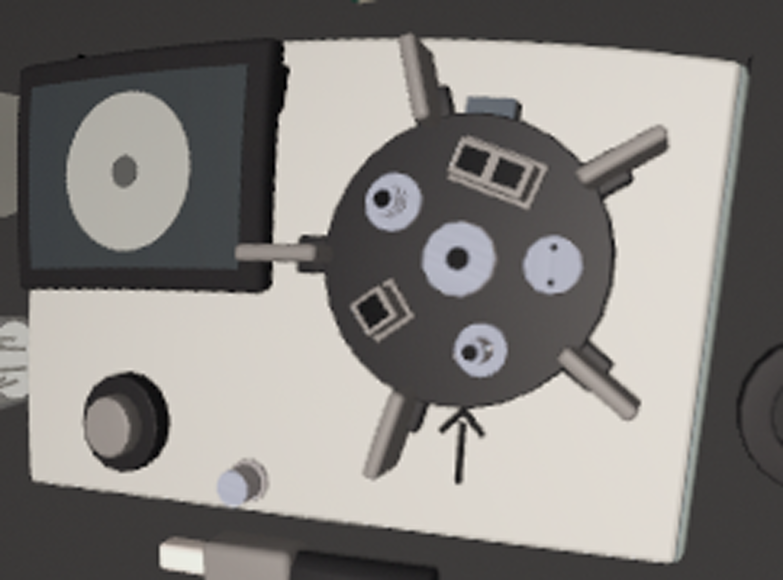

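```bash
python3 - <<'E'
from h import *
np.set_printoptions(precision=2,suppress=True)
f=lambda u,v,z:atz('wrist',(20+u/2.9,v/2.9),z)
hub=f(459,259,94);print('hub',hub)
for n,u,v,z in [('dup',500,167,108),('arrowtip',462,410,70),('arrowtail',459,483,70),('key',106,426,88),('cap',234,487,87),('cornFL',32,480,70),('cornFR',675,562,70),('cornRR',745,65,70),('tabFL',372,474,110),('tabFLin',400,400,110),('tabFR',632,411,110),('tabRR',662,130,110),('tabRL',407,40,110),('tabL',240,249,110)]:
    p=f(u,v,z);d=(p-hub)[:2];print(n,p,np.degrees(np.arctan2(d[1],d[0])),np.hypot(*d))
E
```

```text
hub [594.94 -34.14  94.  ]
dup [623.71 -51.42 108.  ] -30.99205525441466 33.5623067216858
arrowtip [539.89 -27.53  70.  ] 173.1520088739707 55.445149071482696
arrowtail [511.97 -24.93  70.  ] 173.66604829674336 83.47905879589261
key [542.62 123.92  88.  ] 108.31355040189969 166.4852731863416
cap [515.54  63.53  87.  ] 129.10777753317433 125.87083492751158
cornFL [518.19 189.09  70.  ] 108.97456652716086 236.0510461313485
cornFR [ 480.84 -107.11   70.  ] -147.39887594822682 135.43322804690436
cornRR [ 667.44 -131.99   70.  ] -53.46326594485058 121.79128220674879
tabFL [523.95  -4.81 110.  ] 157.55292396166084 76.80614676477568
tabFLin [548.74 -16.58 110.  ] 159.196601087909 49.42251851944078
tabFR [543.69 -93.54 110.  ] -130.78682534481393 78.45462600854172
tabRR [ 633.9  -103.06  110.  ] -60.52044554576438 79.1714107979041
tabRL [669.96 -19.83 110.  ] 10.794689613411492 76.37061709343268
tabL [603.96  41.28 110.  ] 83.175833861378 75.95789001219079
```

Estimates: hub (595,-34), gate direction 173°, tabs at 12/84/156/228/300°. The front right tab must go clockwise from 228° to about 65°. I'll compute the arc points and descend at 264°, r 68.

Emit:
{"api": "drive_tool", "payload": {"commands": [{"dx": 29, "dy": 2, "dz": 0, "yaw": 0}, {"dx": 29, "dy": 2, "dz": 0, "yaw": 0}, {"dx": 29, "dy": 1, "dz": 0, "yaw": 0}, {"dx": 0, "dy": 0, "dz": -20, "yaw": 0}, {"dx": 0, "dy": 0, "dz": -25, "yaw": 0}]}}

```text
t: 3.87
eef_pos: [588.7, -103.6, 170.1]
tcp_rot: [3.14, -0.003, 0.002]
ft_force: [-0.3, -0.9, -0.9]
opening: 0.004
```

```bash
python3 - <<'E'
from h import *
s=env.state();print(s['t'],s['eef_pos'],s['ft_force'])
save('wrist','w3')
a=np.radians(np.arange(264,70,-4));p=np.c_[595+68*np.cos(a),-34+68*np.sin(a)]
d=np.diff(np.round(p,1),axis=0)
for i in range(0,len(d),5): print(round(np.degrees(a[i])),np.round(p[i],1),np.round(d[i:i+5],1).tolist())
E
```

```text
3.8667 [ 588.72644812 -103.64758529  170.09806835] [-0.32949245 -0.94145774 -0.86135385]
264 [ 587.9 -101.6] [[-4.7, 0.6], [-4.7, 1.0], [-4.5, 1.3], [-4.5, 1.7], [-4.3, 1.9]]
244 [565.2 -95.1] [[-4.2, 2.2], [-4.0, 2.5], [-3.9, 2.8], [-3.6, 3.1], [-3.4, 3.3]]
224 [546.1 -81.2] [[-3.2, 3.5], [-2.9, 3.7], [-2.7, 4.0], [-2.3, 4.1], [-2.1, 4.2]]
204 [532.9 -61.7] [[-1.8, 4.4], [-1.5, 4.6], [-1.1, 4.6], [-0.8, 4.6], [-0.5, 4.8]]
184 [527.2 -38.7] [[-0.2, 4.7], [0.2, 4.7], [0.5, 4.8], [0.8, 4.6], [1.1, 4.6]]
164 [529.6 -15.3] [[1.5, 4.6], [1.8, 4.4], [2.1, 4.2], [2.3, 4.1], [2.7, 4.0]]
144 [540.   6.] [[2.9, 3.7], [3.2, 3.5], [3.4, 3.3], [3.6, 3.1], [3.9, 2.8]]
124 [557.   22.4] [[4.0, 2.5], [4.2, 2.2], [4.3, 1.9], [4.5, 1.7], [4.5, 1.3]]
104 [578.5  32. ] [[4.7, 1.0], [4.7, 0.6], [4.7, 0.4], [4.8, 0.0], [4.7, -0.4]]
84 [602.1  33.6] [[4.7, -0.6], [4.7, -1.0], [4.5, -1.3]]
```

View pics/w3.png

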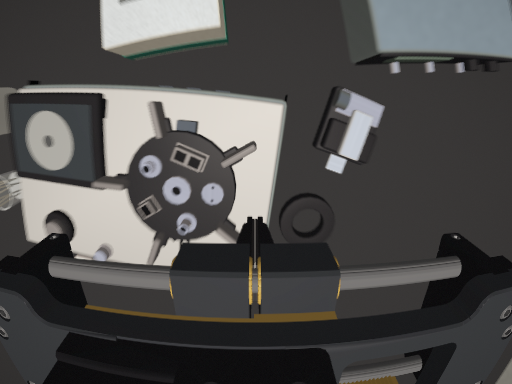

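The fingertips (255,220) sit between the right rear tab (239,155) and front right tab (228,230). Descending to z=98.

Emit:
{"api": "drive_tool", "payload": {"commands": [{"dx": 0, "dy": 0, "dz": -24, "yaw": 0}, {"dx": 0, "dy": 0, "dz": -20, "yaw": 0}, {"dx": 0, "dy": 0, "dz": -16, "yaw": 0}, {"dx": 0, "dy": 0, "dz": -12, "yaw": 0}, {"dx": -4, "dy": 1, "dz": 0, "yaw": 0}]}}

```text
t: 4.33
eef_pos: [582.2, -102.5, 95.9]
tcp_rot: [-3.141, 0.003, 0.001]
ft_force: [0.1, 0.6, -0.0]
opening: 0.0
```

Emit:
{"api": "drive_tool", "payload": {"commands": [{"dx": -4.7, "dy": 0.6, "dz": 0, "yaw": 0}, {"dx": -4.7, "dy": 1.0, "dz": 0, "yaw": 0}, {"dx": -4.5, "dy": 1.3, "dz": 0, "yaw": 0}, {"dx": -4.5, "dy": 1.7, "dz": 0, "yaw": 0}, {"dx": -1.5, "dy": 1, "dz": 0, "yaw": 0}]}}

```text
t: 4.75
eef_pos: [562.4, -96.6, 98.4]
tcp_rot: [3.141, -0.001, 0.001]
ft_force: [-0.4, 0.3, -0.5]
opening: 0.003
```

Emit:
{"api": "drive_tool", "payload": {"commands": [{"dx": -4.2, "dy": 2.2, "dz": 0, "yaw": 0}, {"dx": -4.0, "dy": 2.5, "dz": 0, "yaw": 0}, {"dx": -3.9, "dy": 2.8, "dz": 0, "yaw": 0}, {"dx": -3.6, "dy": 3.1, "dz": 0, "yaw": 0}, {"dx": -3.4, "dy": 3.3, "dz": 0, "yaw": 0}]}}

```text
t: 5.17
eef_pos: [543.5, -82.6, 97.8]
tcp_rot: [3.141, -0.0, 0.001]
ft_force: [0.3, -0.5, 0.4]
opening: 0.003
```

```bash
python3 - <<'E'
from h import *
s=env.state();print(s['t'],s['eef_pos'],s['ft_force'])
save('wrist','w4')
E
```

```text
5.1667 [543.53874927 -82.62888012  97.76901766] [ 0.31863726 -0.457965    0.43667348]
```

View pics/w4.png

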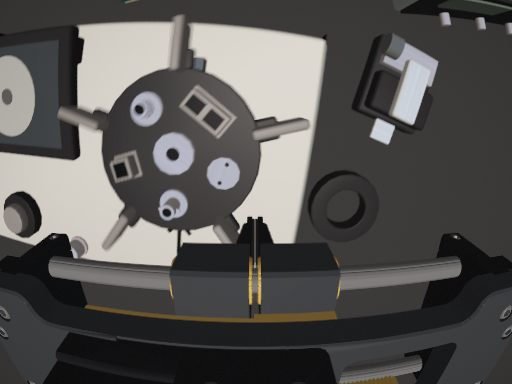

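The tabs have turned clockwise (the right rear tab is now level, at (280,130)), so contact is good and light. Continuing along the arc.

Emit:
{"api": "drive_tool", "payload": {"commands": [{"dx": -2.2, "dy": 4.0, "dz": 0, "yaw": 0}, {"dx": -2.3, "dy": 4.2, "dz": 0, "yaw": 0}, {"dx": -2.3, "dy": 4.2, "dz": 0, "yaw": 0}, {"dx": -2.3, "dy": 4.1, "dz": 0, "yaw": 0}, {"dx": -2.1, "dy": 4.2, "dz": 0, "yaw": 0}]}}

```text
t: 5.63
eef_pos: [532.3, -61.6, 97.6]
tcp_rot: [-3.141, 0.0, 0.001]
ft_force: [0.8, -0.9, 0.9]
opening: 0.005
```

Emit:
{"api": "drive_tool", "payload": {"commands": [{"dx": -1.8, "dy": 4.4, "dz": 0, "yaw": 0}, {"dx": -1.5, "dy": 4.6, "dz": 0, "yaw": 0}, {"dx": -1.1, "dy": 4.6, "dz": 0, "yaw": 0}, {"dx": -0.8, "dy": 4.6, "dz": 0, "yaw": 0}, {"dx": -0.5, "dy": 4.8, "dz": 0, "yaw": 0}]}}

```text
t: 6.05
eef_pos: [526.9, -38.7, 97.7]
tcp_rot: [3.141, -0.0, 0.001]
ft_force: [0.4, -0.2, 0.4]
opening: 0.001
```

Emit:
{"api": "drive_tool", "payload": {"commands": [{"dx": -0.2, "dy": 4.7, "dz": 0, "yaw": 0}, {"dx": 0.2, "dy": 4.7, "dz": 0, "yaw": 0}, {"dx": 0.5, "dy": 4.8, "dz": 0, "yaw": 0}, {"dx": 0.8, "dy": 4.6, "dz": 0, "yaw": 0}, {"dx": 1.1, "dy": 4.6, "dz": 0, "yaw": 0}]}}

```text
t: 6.47
eef_pos: [529.4, -15.4, 97.6]
tcp_rot: [3.141, 0.0, 0.001]
ft_force: [1.1, -5.3, -0.0]
opening: 0.005
```

```bash
python3 - <<'E'
from h import *
s=env.state();print(s['t'],s['eef_pos'],s['ft_force'])
d=s['eef_pos'][:2]-np.array([595,-34]);print(np.degrees(np.arctan2(d[1],d[0])),np.hypot(*d))
save('wrist','w5')
E
```

```text
6.4667 [529.44757473 -15.39461523  97.64500835] [ 1.07078176 -5.34342412 -0.04767631]
164.15475855239356 68.14162311653104
```

View pics/w5.png

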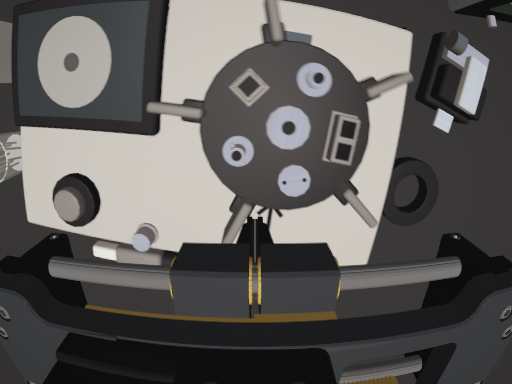

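The duplex is now at the right (342,138) and the pushed tab at (238,220). Continuing.

Emit:
{"api": "drive_tool", "payload": {"commands": [{"dx": 1.5, "dy": 4.6, "dz": 0, "yaw": 0}, {"dx": 1.8, "dy": 4.4, "dz": 0, "yaw": 0}, {"dx": 2.1, "dy": 4.2, "dz": 0, "yaw": 0}, {"dx": 2.3, "dy": 4.1, "dz": 0, "yaw": 0}, {"dx": 2.7, "dy": 4.0, "dz": 0, "yaw": 0}]}}

```text
t: 6.93
eef_pos: [539.8, 5.5, 97.6]
tcp_rot: [3.141, 0.001, 0.001]
ft_force: [-0.4, -4.4, 0.2]
opening: 0.001
```

Emit:
{"api": "drive_tool", "payload": {"commands": [{"dx": 2.9, "dy": 3.7, "dz": 0, "yaw": 0}, {"dx": 3.2, "dy": 3.5, "dz": 0, "yaw": 0}, {"dx": 3.4, "dy": 3.3, "dz": 0, "yaw": 0}, {"dx": 3.6, "dy": 3.1, "dz": 0, "yaw": 0}, {"dx": 3.9, "dy": 2.8, "dz": 0, "yaw": 0}]}}

```text
t: 7.35
eef_pos: [557.1, 22.4, 97.6]
tcp_rot: [-3.142, 0.0, 0.001]
ft_force: [-1.5, -0.4, -0.7]
opening: 0.007
```

Emit:
{"api": "drive_tool", "payload": {"commands": [{"dx": 4.0, "dy": 2.5, "dz": 0, "yaw": 0}, {"dx": 4.2, "dy": 2.2, "dz": 0, "yaw": 0}, {"dx": 4.3, "dy": 1.9, "dz": 0, "yaw": 0}, {"dx": 4.5, "dy": 1.7, "dz": 0, "yaw": 0}, {"dx": 4.5, "dy": 1.3, "dz": 0, "yaw": 0}]}}

```text
t: 7.77
eef_pos: [578.7, 31.7, 97.6]
tcp_rot: [3.142, 0.0, 0.001]
ft_force: [-0.6, -0.3, 0.5]
opening: 0.006
```

```bash
python3 - <<'E'
from h import *
s=env.state();print(s['t'],s['eef_pos'],s['ft_force'])
d=s['eef_pos'][:2]-np.array([595,-34]);print(np.degrees(np.arctan2(d[1],d[0])),np.hypot(*d))
save('wrist','w6');im=save('top','t6')
cv2.imwrite('pics/t6c.png',cv2.resize(im[120:270,200:400,::-1],None,fx=4,fy=4,interpolation=2))
for c in ['top','wrist']:
  for q,z in [('duplex_port',108),('tab',110)]:
    for r in env.place_of(q,c): print(c,q,r['conf'],r['pixel'],atz(c,r['pixel'],z))
E
```

```text
7.7667 [578.71285397  31.65456593  97.62547335] [-0.60825214 -0.29230612  0.54832908]
103.93229930344826 67.6446092003543
top duplex_port 0.5 [199.3, 156.2] [656.72537249 246.54994408 108.        ]
wrist duplex_port 0.58 [372.3, 255.9] [565.53641383 -44.62499042 108.        ]
wrist tab 0.87 [339.1, 109.4] [655.37619737 -13.76871505 110.        ]
```

View pics/w6.png

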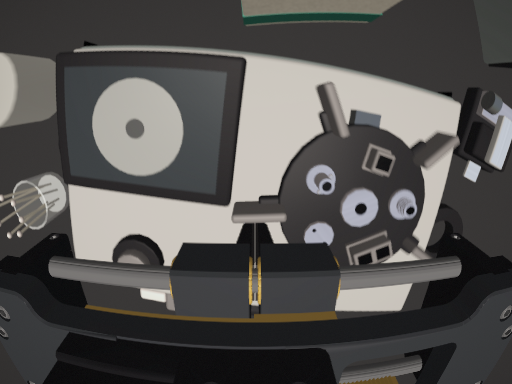

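View pics/t6c.png

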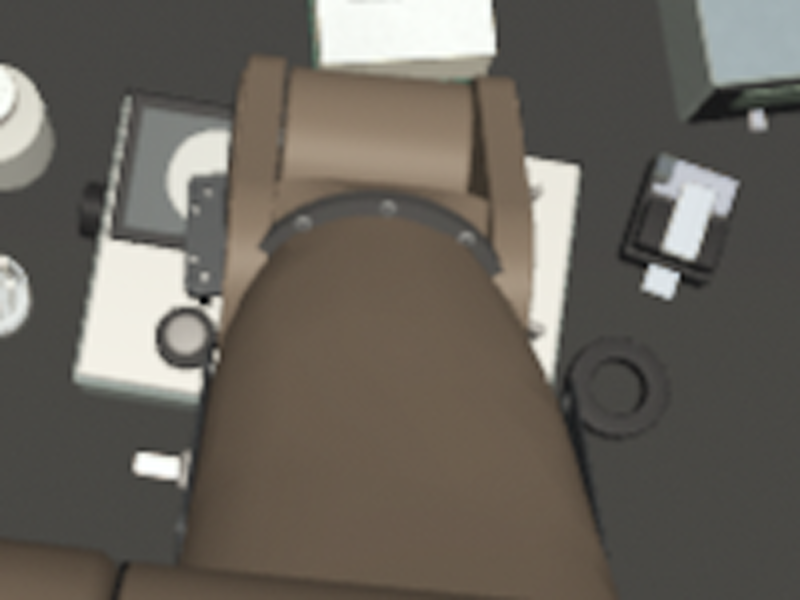

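The tab opposite the duplex is at 18.5° and its target is -7°, so about 25° are left. Going on 20° at a lower step, then looking.

Emit:
{"api": "drive_tool", "payload": {"commands": [{"dx": 4.7, "dy": 1.0, "dz": 0, "yaw": 0}, {"dx": 4.7, "dy": 0.6, "dz": 0, "yaw": 0}, {"dx": 4.5, "dy": 0.4, "dz": 0, "yaw": 0}, {"dx": 4, "dy": 0.0, "dz": 0, "yaw": 0}, {"dx": 3, "dy": -0.2, "dz": 0, "yaw": 0}]}}

```text
t: 8.48
eef_pos: [598.9, 33.2, 97.4]
tcp_rot: [3.141, 0.002, 0.001]
ft_force: [-2.4, -1.9, 0.2]
opening: 0.004
```

```bash
cat > m.py <<'E'
from h import *
import sys
s=env.state();print(s['t'],s['eef_pos'],s['ft_force'])
d=s['eef_pos'][:2]-np.array([595,-34]);print(np.degrees(np.arctan2(d[1],d[0])),np.hypot(*d))
save('wrist',sys.argv[1])
for q,z in [('duplex_port',108),('tab',110),('hub',94)]:
    for r in env.place_of(q,'wrist')[:2]:
        p=atz('wrist',r['pixel'],z);d=p[:2]-np.array([595,-34]); print(q,round(r['conf'],2),np.round(r['pixel']),np.round(p,1),'ang',np.degrees(np.arctan2(d[1],d[0])))
E
python3 m.py w7
```

```text
8.4833 [598.91274152  33.1947758   97.40128449] [-2.4032521  -1.86253922  0.22066931]
86.66743870739279 67.30859856478074
duplex_port 0.75 [357. 284.] [565.7 -35.7 108. ] ang -176.7620034196996
tab 0.88 [373. 144.] [659.1 -33.2 110. ] ang 0.7326979879477701
hub 0.88 [356. 240.] [592.3 -35.2  94. ] ang -155.9704164391781
```

View pics/w7.png

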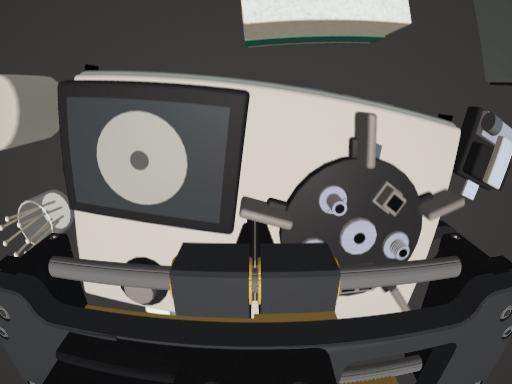

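The tab is at about +0.7° and the target is -7°; the resistance of about 2–3 N suggests the catch is near. Small steps now.

Emit:
{"api": "drive_tool", "payload": {"commands": [{"dx": 1.2, "dy": -0.1, "dz": 0, "yaw": 0}, {"dx": 1.2, "dy": -0.1, "dz": 0, "yaw": 0}, {"dx": 1, "dy": -0.1, "dz": 0, "yaw": 0}, {"dx": 0, "dy": 0, "dz": 0, "yaw": 0}, {"dx": 0, "dy": 0, "dz": 0, "yaw": 0}]}}

```text
t: 9.1
eef_pos: [602.7, 33.0, 97.7]
tcp_rot: [3.142, -0.0, 0.001]
ft_force: [-0.2, -0.2, 0.2]
opening: 0.005
```

```bash
python3 m.py w8
```

```text
9.1 [602.705953    32.9851883   97.68307316] [-0.19304282 -0.24894249  0.16067174]
83.43756116140786 67.42697652148377
duplex_port 0.97 [354. 290.] [563.9 -34.6 108. ] ang -178.9184571202147
tab 0.77 [380. 149.] [658.8 -37.6 110. ] ang -3.250539552826722
hub 0.9 [354. 242.] [593.3 -34.6  94. ] ang -160.0023636807384
```

View pics/w8.png

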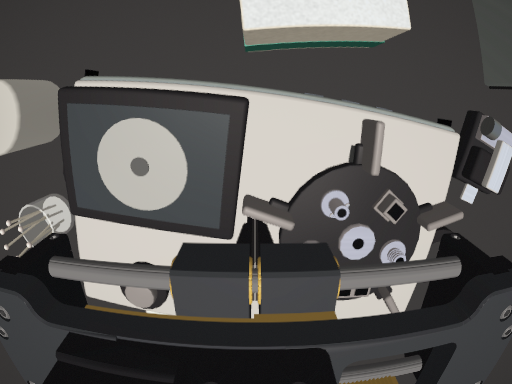

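Emit:
{"api": "drive_tool", "payload": {"commands": [{"dx": 1, "dy": -0.1, "dz": 0, "yaw": 0}, {"dx": 1, "dy": -0.1, "dz": 0, "yaw": 0}, {"dx": 0, "dy": 0, "dz": 0, "yaw": 0}, {"dx": 0, "dy": 0, "dz": 0, "yaw": 0}]}}

```text
t: 9.63
eef_pos: [604.7, 32.8, 97.7]
tcp_rot: [3.141, -0.0, 0.001]
ft_force: [0.4, -0.1, 0.0]
opening: 0.007
```

```bash
python3 m.py w9
```

```text
9.6333 [604.74563988  32.77856121  97.69659154] [ 0.42271032 -0.14233377  0.01705943]
81.69689045497506 67.48595211979962
duplex_port 0.75 [352. 289.] [566.8 -32.9 108. ] ang 177.73245020920726
tab 0.75 [378. 150.] [660.6 -36.8 110. ] ang -2.4616744368946946
hub 0.75 [354. 243.] [594.9 -34.2  94. ] ang -119.1951096098
hub 0.55 [351. 290.] [555.1 -38.2  94. ] ang -173.97994060863692
```

View pics/w9.png

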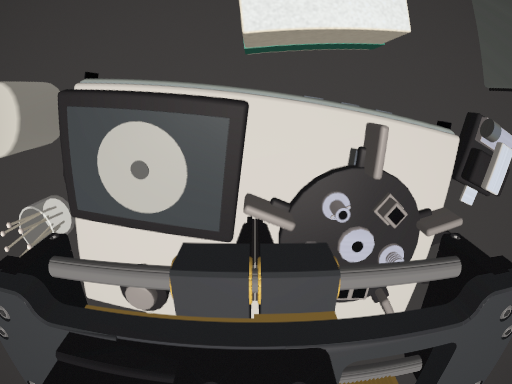

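Contact force has dropped to zero and the tab reads about -3° to -5°, so it has probably snapped home. I'll back away, lift and check from the front.

Emit:
{"api": "drive_tool", "payload": {"commands": [{"dx": -5, "dy": 0.5, "dz": 0, "yaw": 0}, {"dx": -5, "dy": 0, "dz": 0, "yaw": 0}, {"dx": 0, "dy": 0, "dz": 20, "yaw": 0}, {"dx": 0, "dy": 0, "dz": 40, "yaw": 0}, {"dx": 0, "dy": 0, "dz": 40, "yaw": 0}]}}

```text
t: 10.25
eef_pos: [593.3, 33.3, 197.8]
tcp_rot: [-3.142, 0.003, 0.001]
ft_force: [0.2, -1.3, -0.0]
opening: 0.007
```

Emit:
{"api": "drive_tool", "payload": {"commands": [{"dx": -25, "dy": -5, "dz": 15, "yaw": 0}, {"dx": -35, "dy": -5, "dz": 0, "yaw": 0}, {"dx": -35, "dy": -5, "dz": 0, "yaw": 0}, {"dx": -25, "dy": -5, "dz": 0, "yaw": 0}, {"dx": 0, "dy": 0, "dz": 0, "yaw": 0}]}}

```text
t: 10.67
eef_pos: [469.9, 13.2, 212.9]
tcp_rot: [3.142, 0.002, 0.001]
ft_force: [0.8, 0.5, 0.3]
opening: 0.002
```

```bash
python3 - <<'E'
from h import *
np.set_printoptions(precision=2,suppress=True)
env.read_camera('wrist')
s=env.state();print(s['t'],s['eef_pos'],s['ft_force'])
im=save('wrist','w10')
for q,z in dict(hub=94,tab=110,duplex_port=108,gate=108,key_top=88).items():
    for r in env.place_of(q,'wrist')[:2]: print(q,np.round(r['conf'],2),np.array(r['pixel']),atz('wrist',r['pixel'],z))
cv2.imwrite('pics/w10c.png',cv2.resize(im[0:240,80:400,::-1],None,fx=2.5,fy=2.5,interpolation=2))
E
```

```text
10.7167 [472.55  13.18 213.23] [ 0.46 -0.01  0.1 ]
hub 0.93 [304.4  61.9] [596.47 -34.48  94.  ]
duplex_port 0.94 [306.3  94.5] [564.1  -33.96 108.  ]
gate 0.89 [303.7  92.9] [565.38 -31.44 108.  ]
gate 0.37 [303.3  61.6] [594.71 -30.82 108.  ]
key_top 0.74 [240.7  69.7] [588.15  26.97  88.  ]
key_top 0.67 [148.5 112.4] [548.74 121.48  88.  ]
```

View pics/w10c.png

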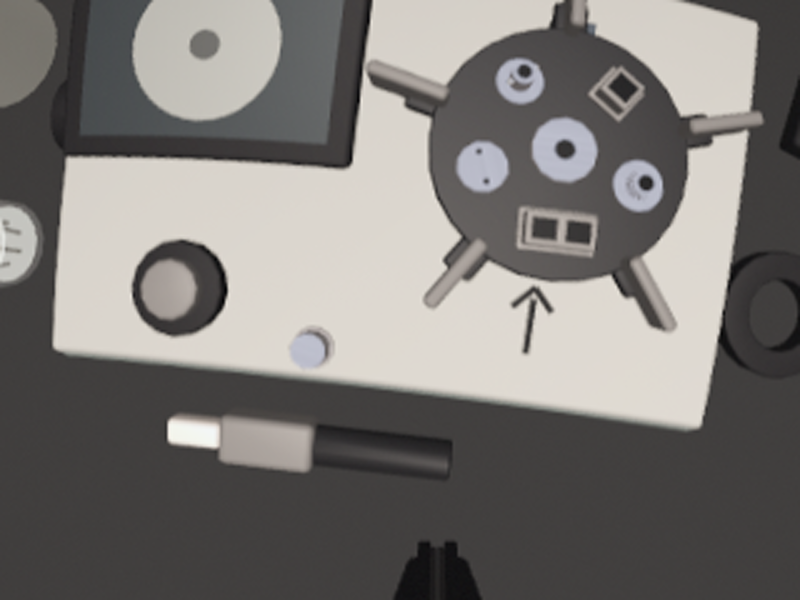

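```bash
python3 - <<'E'
import cv2
a=cv2.imread('pics/w10.png')
cv2.imwrite('pics/w10d.png',cv2.resize(a[0:150,220:420],None,fx=4,fy=4,interpolation=2))
E
```

```text
(no output)
```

View pics/w10d.png

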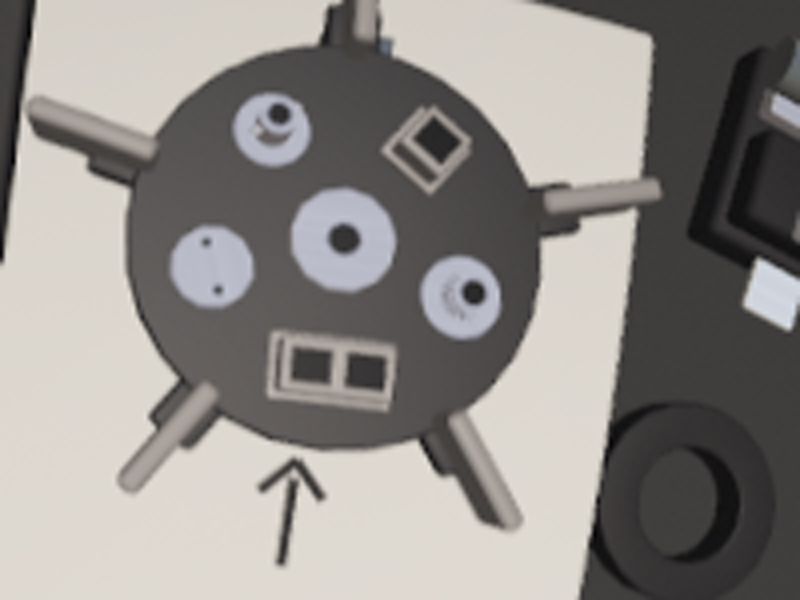

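```bash
python3 - <<'E'
from h import *
np.set_printoptions(precision=1,suppress=True)
f=lambda u,v,z:atz('wrist',(220+u/4,v/4),z)
g=lambda u,v,z:atz('wrist',(80+u/2.5,v/2.5),z)
hub=f(344,239,94);print('hub',hub)
for n,u,v,z in [('dup',340,367,108),('arrowtip',296,460,70),('arrowtail',281,565,70),('tFL',125,484,110),('tFR',512,523,110),('tR',656,187,110),('tL',33,108,110),]:
    p=f(u,v,z);d=(p-hub)[:2];print(n,p,np.degrees(np.arctan2(d[1],d[0])),np.hypot(*d))
def ang(a,b): d=b-a;return np.degrees(np.arctan2(d[1],d[0]))
print('dupedge',ang(f(390,409,108),f(268,397,108))-90,ang(f(395,345,108),f(286,334,108))-90)
print('front',ang(g(697,428,70),g(56,349,70))-90,'arrow',ang(f(296,460,70),f(281,565,70)))
print('right',ang(g(697,428,70),g(757,22,70)))
print('screen front',ang(g(349,163,100),g(66,153,100))-90)
print('key',g(169,290,88))
E
```

```text
hub [598.6 -35.7  94. ]
dup [566.3 -32.6 108. ] 174.55077101298127 32.400082579030276
arrowtip [543.1 -27.8  70. ] 171.9153133437634 56.0261914083458
arrowtail [515.2 -24.4  70. ] 172.31661742529727 84.15588551049964
tFL [538.5  16.4 110. ] 139.0864362181513 79.50211514219252
tFR [531.6 -74.6 110. ] -149.8109233174205 77.4583396632017
tR [ 616.2 -110.1  110. ] -76.69572400603296 76.44390250388147
tL [626.3  37.4 110. ] 69.20428523802023 78.157345891801
dupedge -3.639393806917198 -3.3687050093881794
front -7.312193919888244 arrow 173.11580134054714
right -7.523747208593522
screen front -6.72524542824263
key [545.1 122.6  88. ]
```

Edge and tab fits give the turret about 175–176°, against the cabinet and arrow at 172.8°. It may still be about 3° short, or this may be measurement bias. I'll go back and push a few mm more, watching the force.

Emit:
{"api": "drive_tool", "payload": {"commands": [{"dx": 25, "dy": 5, "dz": 0, "yaw": 0}, {"dx": 35, "dy": 5, "dz": 0, "yaw": 0}, {"dx": 35, "dy": 5, "dz": 0, "yaw": 0}, {"dx": 25, "dy": 5, "dz": -15, "yaw": 0}, {"dx": 0, "dy": 0, "dz": -30, "yaw": 0}]}}

```text
t: 11.43
eef_pos: [600.3, 34.0, 168.8]
tcp_rot: [3.141, -0.007, 0.002]
ft_force: [0.2, 0.8, -0.4]
opening: 0.003
```

Emit:
{"api": "drive_tool", "payload": {"commands": [{"dx": 0, "dy": 0, "dz": -30, "yaw": 0}, {"dx": 0, "dy": 0, "dz": -25, "yaw": 0}, {"dx": 0, "dy": 0, "dz": -15, "yaw": 0}, {"dx": 4, "dy": 0, "dz": 0, "yaw": 0}, {"dx": 3, "dy": 0, "dz": 0, "yaw": 0}]}}

```text
t: 11.85
eef_pos: [602.1, 33.4, 97.0]
tcp_rot: [-3.142, 0.002, 0.001]
ft_force: [0.6, -0.5, -0.2]
opening: 0.008
```

Emit:
{"api": "drive_tool", "payload": {"commands": [{"dx": 2.5, "dy": -0.5, "dz": 0, "yaw": 0}, {"dx": 0, "dy": 0, "dz": 0, "yaw": 0}]}}

```text
t: 12.02
eef_pos: [605.4, 32.7, 98.9]
tcp_rot: [3.141, -0.002, 0.001]
ft_force: [0.5, 0.2, 0.5]
opening: 0.002
```

Emit:
{"api": "drive_tool", "payload": {"commands": [{"dx": 0.8, "dy": -0.1, "dz": 0, "yaw": 0}, {"dx": 0, "dy": 0, "dz": 0, "yaw": 0}]}}

```text
t: 12.18
eef_pos: [605.3, 32.7, 98.6]
tcp_rot: [3.141, -0.001, 0.001]
ft_force: [0.6, 0.1, 0.6]
opening: 0.006
```

Emit:
{"api": "drive_tool", "payload": {"commands": [{"dx": 0.8, "dy": -0.1, "dz": 0, "yaw": 0}, {"dx": 0, "dy": 0, "dz": 0, "yaw": 0}]}}

```text
t: 12.35
eef_pos: [605.8, 32.6, 98.1]
tcp_rot: [3.141, -0.001, 0.001]
ft_force: [0.2, -0.0, -0.3]
opening: 0.003
```

Emit:
{"api": "drive_tool", "payload": {"commands": [{"dx": 0.8, "dy": -0.1, "dz": 0, "yaw": 0}, {"dx": 0, "dy": 0, "dz": 0, "yaw": 0}, {"dx": 0, "dy": 0, "dz": 0, "yaw": 0}]}}

```text
t: 12.6
eef_pos: [606.5, 32.5, 97.7]
tcp_rot: [3.142, -0.0, 0.001]
ft_force: [-0.1, 0.5, -0.2]
opening: 0.007
```

Emit:
{"api": "drive_tool", "payload": {"commands": [{"dx": 0.8, "dy": -0.1, "dz": 0, "yaw": 0}, {"dx": 0, "dy": 0, "dz": 0, "yaw": 0}, {"dx": 0, "dy": 0, "dz": 0, "yaw": 0}]}}

```text
t: 12.85
eef_pos: [607.3, 32.4, 97.6]
tcp_rot: [3.141, 0.0, 0.001]
ft_force: [1.0, 0.3, -0.3]
opening: 0.004
```

```bash
python3 m.py w11; python3 - <<'E'
import cv2
cv2.imwrite('pics/w11c.png',cv2.resize(cv2.imread('pics/w11.png')[100:300,220:480],None,fx=3,fy=3,interpolation=2))
E
```

```text
12.85 [607.30976531  32.36036365  97.63032003] [ 1.04971578  0.31980823 -0.32750402]
79.49115304330087 67.4924305793196
duplex_port 0.61 [352. 299.] [560.3 -35.  108. ] ang -178.39753426536362
tab 0.7 [382. 158.] [658.8 -40.5 110. ] ang -5.826147981220169
```

View pics/w11c.png

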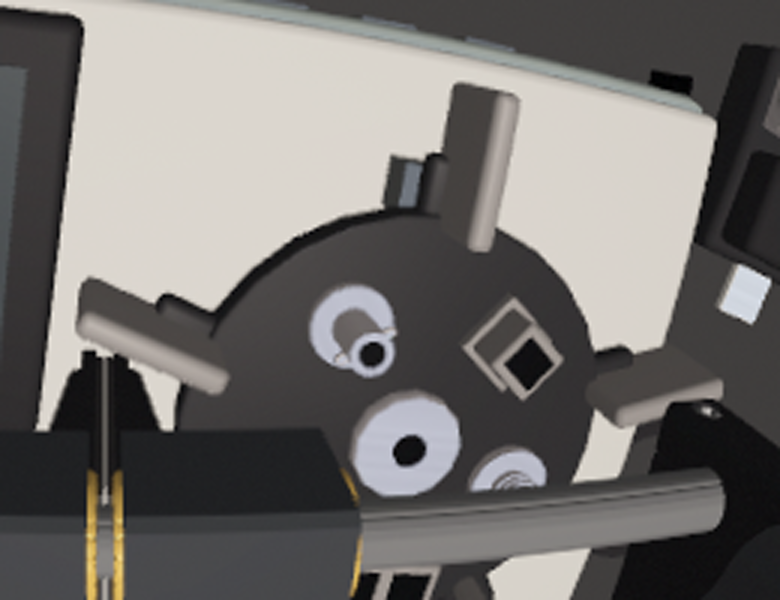

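Emit:
{"api": "drive_tool", "payload": {"commands": [{"dx": 0.8, "dy": -0.2, "dz": 0, "yaw": 0}, {"dx": 0, "dy": 0, "dz": 0, "yaw": 0}, {"dx": 0, "dy": 0, "dz": 0, "yaw": 0}]}}

```text
t: 13.3
eef_pos: [608.1, 32.2, 97.7]
tcp_rot: [3.141, 0.0, 0.001]
ft_force: [0.3, -0.0, 0.9]
opening: 0.004
```

Emit:
{"api": "drive_tool", "payload": {"commands": [{"dx": 0.8, "dy": -0.2, "dz": 0, "yaw": 0}, {"dx": 0, "dy": 0, "dz": 0, "yaw": 0}, {"dx": 0, "dy": 0, "dz": 0, "yaw": 0}]}}

```text
t: 13.55
eef_pos: [608.8, 32.0, 97.6]
tcp_rot: [3.142, 0.0, 0.001]
ft_force: [-0.1, -0.0, -0.3]
opening: 0.005
```

```bash
python3 m.py w12; python3 - <<'E'
import cv2
cv2.imwrite('pics/w12c.png',cv2.resize(cv2.imread('pics/w12.png')[100:300,220:480],None,fx=3,fy=3,interpolation=2))
E
```

```text
13.55 [608.84199827  31.95847091  97.61007718] [-0.13028189 -0.00665549 -0.31269368]
78.14794233811966 67.39525799777736
duplex_port 0.63 [348. 297.] [564.2 -32.3 108. ] ang 176.78381241547052
tab 0.93 [382. 160.] [659.2 -40.5 110. ] ang -5.797474785012759
hub 0.81 [353. 250.] [593.8 -35.3  94. ] ang -133.04761429448334
```

View pics/w12c.png

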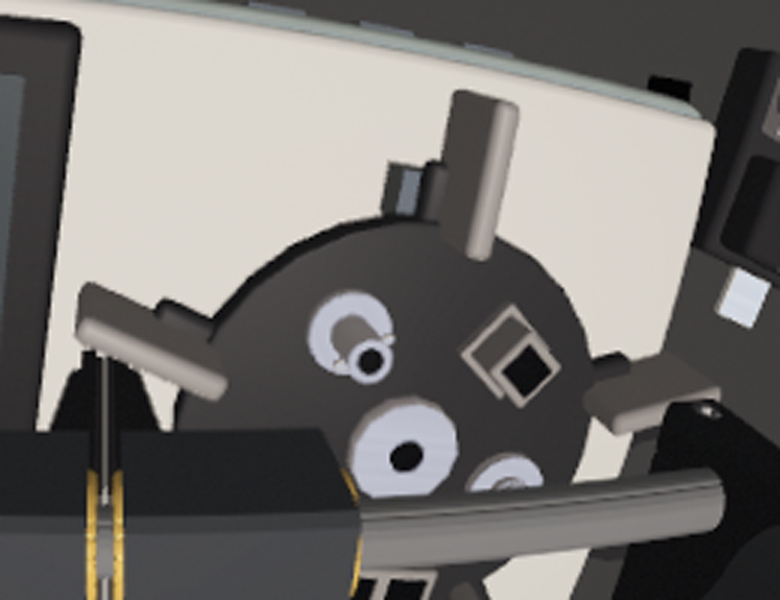

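Between w11 and w12 the turret stood still while the finger closed the gap, so it has snapped ahead of the finger. I'll touch gently to feel for the catch.

Emit:
{"api": "drive_tool", "payload": {"commands": [{"dx": 0.8, "dy": -0.2, "dz": 0, "yaw": 0}, {"dx": 0, "dy": 0, "dz": 0, "yaw": 0}, {"dx": 0, "dy": 0, "dz": 0, "yaw": 0}]}}

```text
t: 14.0
eef_pos: [609.6, 31.7, 97.6]
tcp_rot: [3.141, 0.0, 0.001]
ft_force: [-0.8, -0.8, -0.0]
opening: 0.004
```

Emit:
{"api": "drive_tool", "payload": {"commands": [{"dx": 0.8, "dy": -0.2, "dz": 0, "yaw": 0}, {"dx": 0, "dy": 0, "dz": 0, "yaw": 0}, {"dx": 0, "dy": 0, "dz": 0, "yaw": 0}]}}

```text
t: 14.25
eef_pos: [610.2, 31.6, 97.6]
tcp_rot: [3.141, 0.001, 0.001]
ft_force: [-2.1, -0.4, 0.3]
opening: 0.005
```

Emit:
{"api": "drive_tool", "payload": {"commands": [{"dx": 0.6, "dy": -0.2, "dz": 0, "yaw": 0}, {"dx": 0, "dy": 0, "dz": 0, "yaw": 0}, {"dx": 0, "dy": 0, "dz": 0, "yaw": 0}]}}

```text
t: 14.5
eef_pos: [610.8, 31.4, 97.6]
tcp_rot: [3.141, 0.001, 0.001]
ft_force: [-4.9, -0.8, 0.6]
opening: 0.008
```

```bash
python3 m.py w13; python3 - <<'E'
import cv2
cv2.imwrite('pics/w13c.png',cv2.resize(cv2.imread('pics/w13.png')[100:300,220:480],None,fx=3,fy=3,interpolation=2))
E
```

```text
14.5 [610.80669859  31.35266268  97.55748768] [-4.91248629 -0.7964777   0.55235047]
76.40312620356129 67.23706001511158
duplex_port 0.84 [347. 299.] [564.5 -32.6 108. ] ang 177.3411487146847
tab 0.58 [387. 160.] [661.4 -44.5 110. ] ang -9.01348028019802
tab 0.19 [ 41. 122.] [687.3 166.3 110. ] ang 65.26924457695354
hub 0.89 [350. 251.] [595.1 -34.2  94. ] ang -55.86001922841838
hub 0.45 [137. 301.] [548.8 121.6  94. ] ang 106.54546238189074
```

View pics/w13c.png

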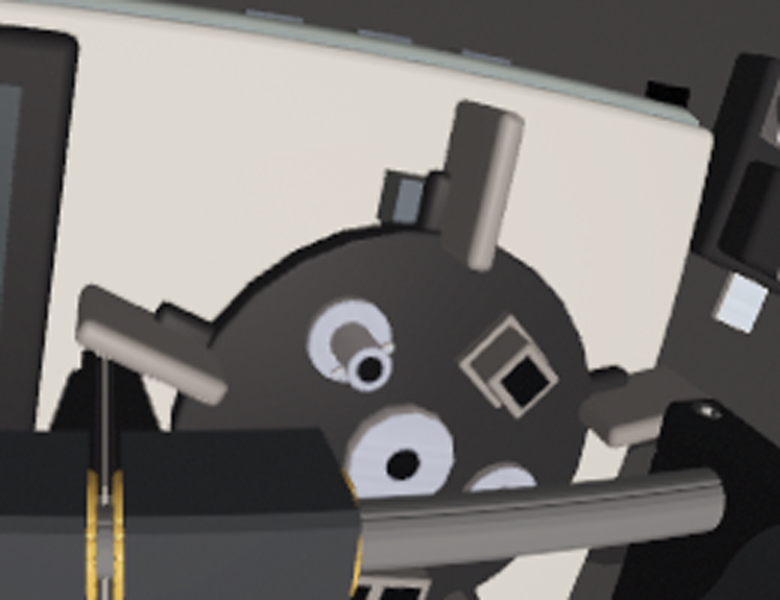

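The catch pushes back firmly (4.9 N about 1° past home), so the port is home. Backing off lets it re-centre.

Emit:
{"api": "drive_tool", "payload": {"commands": [{"dx": -3, "dy": 0, "dz": 0, "yaw": 0}, {"dx": -8, "dy": 0.5, "dz": 0, "yaw": 0}, {"dx": -4, "dy": 0, "dz": 10, "yaw": 0}, {"dx": 0, "dy": 0, "dz": 40, "yaw": 0}, {"dx": 0, "dy": 0, "dz": 40, "yaw": 0}]}}

```text
t: 15.12
eef_pos: [595.0, 31.9, 188.4]
tcp_rot: [-3.141, 0.003, 0.001]
ft_force: [0.6, -0.3, 0.9]
opening: 0.006
```

Emit:
{"api": "drive_tool", "payload": {"commands": [{"dx": -25, "dy": -9, "dz": 25, "yaw": 0}, {"dx": -35, "dy": -15, "dz": 0, "yaw": 0}, {"dx": -35, "dy": -15, "dz": 0, "yaw": 0}, {"dx": -20, "dy": -15, "dz": 0, "yaw": 0}, {"dx": 0, "dy": 0, "dz": 0, "yaw": 0}]}}

```text
t: 15.53
eef_pos: [477.7, -23.3, 214.0]
tcp_rot: [3.141, -0.001, 0.0]
ft_force: [1.7, 0.1, 0.7]
opening: 0.002
```

```bash
python3 - <<'E'
from h import *
np.set_printoptions(precision=2,suppress=True)
env.read_camera('wrist');env.read_camera('wrist')
s=env.state();print(s['t'],s['eef_pos'],s['ft_force'])
im=save('wrist','w14')
for q,z in dict(hub=94,tab=110,duplex_port=108,gate=108,key_top=88).items():
    for r in env.place_of(q,'wrist')[:2]: print(q,np.round(r['conf'],2),np.array(r['pixel']),atz('wrist',r['pixel'],z))
c=im[0:150,180:380,::-1]
cv2.imwrite('pics/w14d.png',cv2.resize(c,None,fx=4,fy=4,interpolation=2))
E
```

```text
15.6333 [481.1  -22.47 213.93] [ 0.93 -0.3  -0.43]
hub 0.78 [270.2  68.2] [596.08 -36.75  94.  ]
tab 0.56 [275.7   0.2] [660.44 -40.74 110.  ]
duplex_port 0.81 [262.9 102. ] [562.64 -29.24 108.  ]
gate 0.96 [266.1 102.1] [562.41 -32.11 108.  ]
gate 0.39 [262.3  98.3] [565.87 -28.64 108.  ]
key_top 0.7 [118.5 123.2] [545.77 121.62  88.  ]
```

View pics/w14d.png

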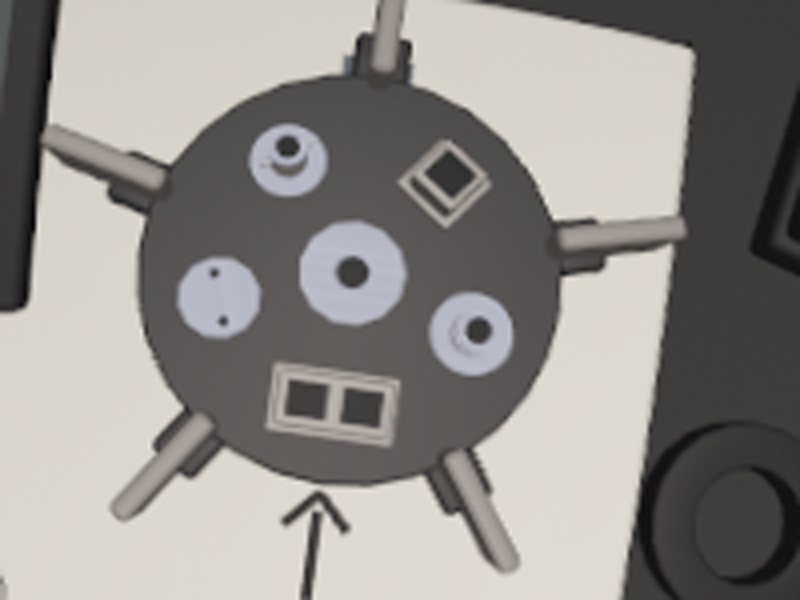

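View pics/w14.png

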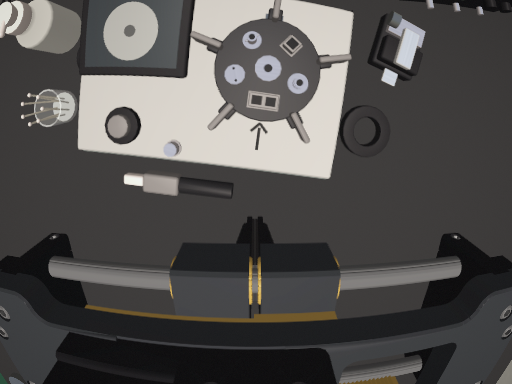

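The duplex block is now parallel to the cabinet (its edges slope 7.0° in the image, like the front edge) and in line with the arrow (318,495). It is home. Next is the key at about (545,122.5).

Emit:
{"api": "drive_tool", "payload": {"commands": [{"dx": 12.5, "dy": 29, "dz": 0, "yaw": 0}, {"dx": 12.5, "dy": 29, "dz": 0, "yaw": 0}, {"dx": 13, "dy": 29, "dz": 0, "yaw": 0}, {"dx": 13, "dy": 29, "dz": 0, "yaw": 0}, {"dx": 13, "dy": 29, "dz": 0, "yaw": 0}]}}

```text
t: 16.35
eef_pos: [545.7, 124.8, 212.3]
tcp_rot: [3.141, 0.0, 0.002]
ft_force: [1.1, -0.3, 0.2]
opening: 0.007
```

Emit:
{"api": "drive_tool", "payload": {"commands": [{"dx": 0, "dy": 0, "dz": -30, "yaw": 0}, {"dx": 0, "dy": 0, "dz": -30, "yaw": 0}, {"dx": 0, "dy": 0, "dz": -25, "yaw": 0}, {"dx": 0, "dy": 0, "dz": -15, "yaw": 0}, {"dx": 0, "dy": 0, "dz": 0, "yaw": 0}]}}

```text
t: 16.77
eef_pos: [543.7, 123.2, 109.3]
tcp_rot: [3.141, 0.006, 0.002]
ft_force: [-0.3, -0.0, -0.6]
opening: 0.001
```

```bash
python3 - <<'E'
from h import *
np.set_printoptions(precision=2,suppress=True)
s=env.state();print(s['t'],s['eef_pos'],s['ft_force'])
im=save('wrist','w15')
im2=save('side','s15')
for q,z in dict(key_top=88,gate=108,duplex_port=108).items():
  for c in ['wrist','side']:
    for r in env.place_of(q,c)[:2]: print(c,q,np.round(r['conf'],2),np.array(r['pixel']),atz(c,r['pixel'],z))
a=cv2.resize(im[100:300,160:360,::-1],None,fx=2,fy=2,interpolation=2)
b=cv2.resize(im2[140:240,220:320,::-1],None,fx=4,fy=4,interpolation=2)
cv2.imwrite('pics/c15.png',np.hstack([a,b]))
E
```

```text
16.7667 [543.74 123.16 109.31] [-0.32 -0.01 -0.55]
wrist key_top 0.93 [254.4 218.3] [545.8  123.08  88.  ]
side key_top 0.53 [274.7 205.4] [536.13 123.08  88.  ]
side key_top 0.45 [313. 223.] [447.69 158.65  88.  ]
wrist gate 0.96 [466.8 203.8] [561.77 -38.3  108.  ]
side gate 0.87 [279.9 158.7] [564.67 -41.32 108.  ]
wrist duplex_port 0.73 [464.6 200.9] [563.97 -35.24 108.  ]
side duplex_port 0.58 [281.1 162.2] [558.02 -25.7  108.  ]
```

View pics/c15.png

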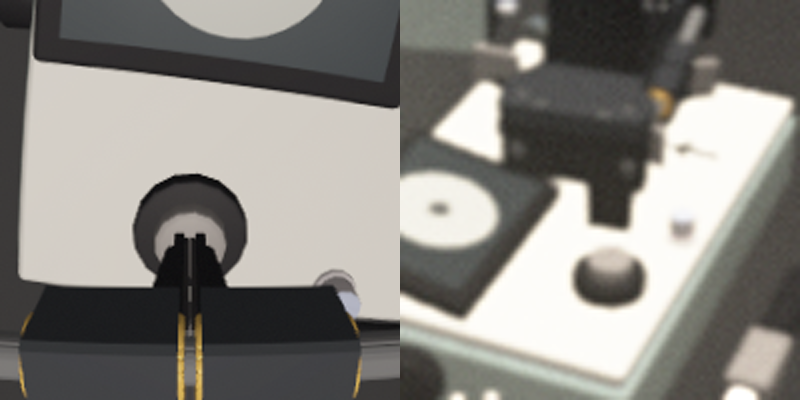

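The finger sits over the key centre (wrist view, tip over the round grey top). Descending gently.

Emit:
{"api": "drive_tool", "payload": {"commands": [{"dx": 0, "dy": 0, "dz": -8, "yaw": 0}, {"dx": 0, "dy": 0, "dz": -7, "yaw": 0}, {"dx": 0, "dy": 0, "dz": -6, "yaw": 0}, {"dx": 0, "dy": 0, "dz": -2, "yaw": 0}, {"dx": 0, "dy": 0, "dz": 0, "yaw": 0}]}}

```text
t: 17.58
eef_pos: [544.8, 122.8, 88.9]
tcp_rot: [3.141, 0.001, 0.001]
ft_force: [-0.9, -1.4, 1.6]
opening: 0.007
```

Emit:
{"api": "drive_tool", "payload": {"commands": [{"dx": 0, "dy": 0, "dz": -1.5, "yaw": 0}, {"dx": 0, "dy": 0, "dz": -1.5, "yaw": 0}, {"dx": 0, "dy": 0, "dz": -1.5, "yaw": 0}, {"dx": 0, "dy": 0, "dz": 0, "yaw": 0}, {"dx": 0, "dy": 0, "dz": 0, "yaw": 0}]}}

```text
t: 18.0
eef_pos: [544.9, 122.9, 86.1]
tcp_rot: [3.141, -0.0, 0.001]
ft_force: [-4.6, -1.5, 13.2]
opening: 0.001
```

Emit:
{"api": "drive_tool", "payload": {"commands": [{"dx": 0, "dy": 0, "dz": -1, "yaw": 0}, {"dx": 0, "dy": 0, "dz": 0, "yaw": 0}, {"dx": 0, "dy": 0, "dz": 0, "yaw": 0}]}}

```text
t: 18.25
eef_pos: [545.0, 122.9, 85.9]
tcp_rot: [3.141, -0.001, 0.001]
ft_force: [-7.7, -1.6, 23.3]
opening: 0.001
```

```bash
python3 - <<'E'
from h import *
s=env.state();print(s['t'],s['eef_pos'],s['ft_force'],s['moment'])
im=save('wrist','w16')
im2=save('side','s16')
a=cv2.resize(im[160:260,200:300,::-1],None,fx=4,fy=4,interpolation=2)
b=cv2.resize(im2[140:240,220:320,::-1],None,fx=4,fy=4,interpolation=2)
cv2.imwrite('pics/c16.png',np.hstack([a,b]))
E
```

```text
18.25 [545.01415606 122.87088711  85.91414277] [-7.70900908 -1.59015413 23.28788911] [-0.29920333  1.48260378  0.01665051]
```

View pics/c16.png

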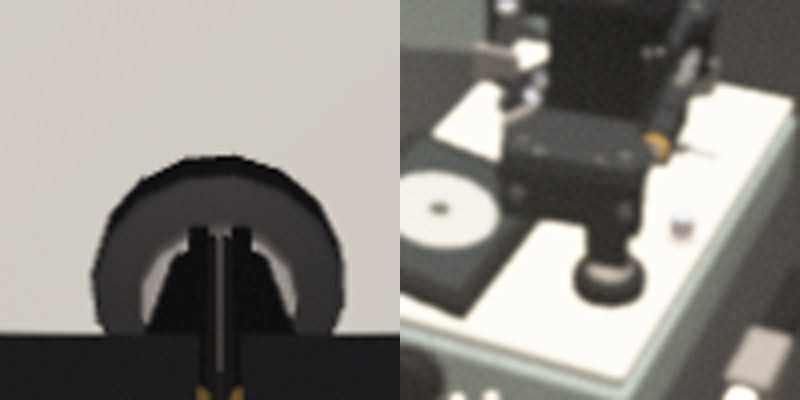

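Force rises stiffly at z≈86, which could be the key's bottom stop or a jam. I'll ease up stepwise to see the spring's profile.

Emit:
{"api": "drive_tool", "payload": {"commands": [{"dx": 0, "dy": 0, "dz": 1, "yaw": 0}, {"dx": 0, "dy": 0, "dz": 1, "yaw": 0}, {"dx": 0, "dy": 0, "dz": 0, "yaw": 0}, {"dx": 0, "dy": 0, "dz": 0, "yaw": 0}]}}

```text
t: 18.68
eef_pos: [545.0, 122.8, 86.3]
tcp_rot: [3.141, 0.0, 0.001]
ft_force: [-3.2, -1.3, 6.3]
opening: 0.006
```

Emit:
{"api": "drive_tool", "payload": {"commands": [{"dx": 0, "dy": 0, "dz": 1, "yaw": 0}, {"dx": 0, "dy": 0, "dz": 0, "yaw": 0}, {"dx": 0, "dy": 0, "dz": 0, "yaw": 0}]}}

```text
t: 18.93
eef_pos: [545.0, 122.9, 87.1]
tcp_rot: [3.141, 0.0, 0.001]
ft_force: [-3.2, -1.0, 3.8]
opening: 0.006
```

Emit:
{"api": "drive_tool", "payload": {"commands": [{"dx": 0, "dy": 0, "dz": 1, "yaw": 0}, {"dx": 0, "dy": 0, "dz": 0, "yaw": 0}, {"dx": 0, "dy": 0, "dz": 0, "yaw": 0}]}}

```text
t: 19.18
eef_pos: [545.1, 122.9, 88.1]
tcp_rot: [3.142, 0.0, 0.001]
ft_force: [-2.2, -0.9, 2.9]
opening: 0.009
```

Emit:
{"api": "drive_tool", "payload": {"commands": [{"dx": 0, "dy": 0, "dz": 1, "yaw": 0}, {"dx": 0, "dy": 0, "dz": 0, "yaw": 0}, {"dx": 0, "dy": 0, "dz": 0, "yaw": 0}]}}

```text
t: 19.43
eef_pos: [545.2, 122.9, 89.2]
tcp_rot: [3.142, -0.0, 0.001]
ft_force: [-1.2, -0.4, 2.8]
opening: 0.007
```

Emit:
{"api": "drive_tool", "payload": {"commands": [{"dx": 0, "dy": 0, "dz": 1, "yaw": 0}, {"dx": 0, "dy": 0, "dz": 0, "yaw": 0}, {"dx": 0, "dy": 0, "dz": 0, "yaw": 0}]}}

```text
t: 19.68
eef_pos: [545.2, 122.9, 90.2]
tcp_rot: [3.142, -0.0, 0.001]
ft_force: [0.2, -0.7, 1.7]
opening: 0.006
```

Emit:
{"api": "drive_tool", "payload": {"commands": [{"dx": 0, "dy": 0, "dz": 1, "yaw": 0}, {"dx": 0, "dy": 0, "dz": 0, "yaw": 0}, {"dx": 0, "dy": 0, "dz": 0, "yaw": 0}]}}

```text
t: 19.93
eef_pos: [545.2, 122.9, 91.2]
tcp_rot: [3.142, -0.0, 0.001]
ft_force: [0.4, -0.9, 0.9]
opening: 0.004
```

The force falls smoothly from about 4 N at z=87 to about 0 at z≈91. That is the key's full 5 mm spring stroke, so 86 was the bottom stop. I'll lift clear and check.

Emit:
{"api": "drive_tool", "payload": {"commands": [{"dx": 0, "dy": 0, "dz": 10, "yaw": 0}, {"dx": 0, "dy": 0, "dz": 30, "yaw": 0}, {"dx": 0, "dy": 0, "dz": 40, "yaw": 0}, {"dx": -10, "dy": -20, "dz": 30, "yaw": 0}, {"dx": -20, "dy": -30, "dz": 10, "yaw": 0}]}}

```text
t: 20.35
eef_pos: [517.3, 73.7, 215.8]
tcp_rot: [-3.141, -0.007, 0.004]
ft_force: [0.1, -0.6, 0.1]
opening: 0.002
```

Emit:
{"api": "drive_tool", "payload": {"commands": [{"dx": -20, "dy": -30, "dz": 0, "yaw": 0}, {"dx": -20, "dy": -20, "dz": 0, "yaw": 0}, {"dx": 0, "dy": 0, "dz": 0, "yaw": 0}, {"dx": 0, "dy": 0, "dz": 0, "yaw": 0}, {"dx": 0, "dy": 0, "dz": 0, "yaw": 0}]}}

```text
t: 20.77
eef_pos: [475.7, 23.0, 211.8]
tcp_rot: [3.142, -0.001, 0.001]
ft_force: [0.7, 0.5, -0.0]
opening: 0.003
```

```bash
python3 - <<'E'
from h import *
np.set_printoptions(precision=2,suppress=True)
s=env.state();print(s['t'],s['eef_pos'],s['ft_force'])
im=save('wrist','w17');save('side','s17')
for q,z in dict(hub=94,duplex_port=108,gate=108,key_top=88,dust_cap=70).items():
    for r in env.place_of(q,'wrist')[:2]: print(q,np.round(r['conf'],2),np.array(r['pixel']),atz('wrist',r['pixel'],z))
cv2.imwrite('pics/w17c.png',cv2.resize(im[0:230,80:390,::-1],None,fx=2.5,fy=2.5,interpolation=2))
E
```

```text
20.7667 [475.7   23.03 211.77] [ 0.7   0.51 -0.03]
hub 0.67 [316.1  62.8] [596.45 -35.11  94.  ]
hub 0.65 [155.8 119. ] [542.24 121.43  94.  ]
duplex_port 0.8 [313.5  94.4] [564.53 -30.11 108.  ]
gate 0.78 [316.   95.1] [563.86 -32.51 108.  ]
key_top 0.68 [157.2 117.3] [543.31 121.68  88.  ]
dust_cap 0.57 [213.5 143.1] [513.24  66.53  70.  ]
dust_cap 0.2 [317.3  95.7] [564.45 -41.96  70.  ]
```

View pics/w17c.png

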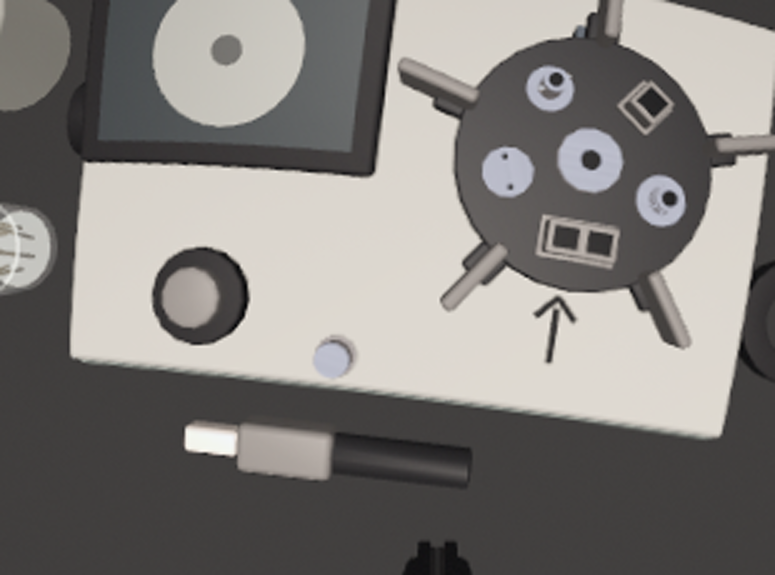

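View pics/s17.png

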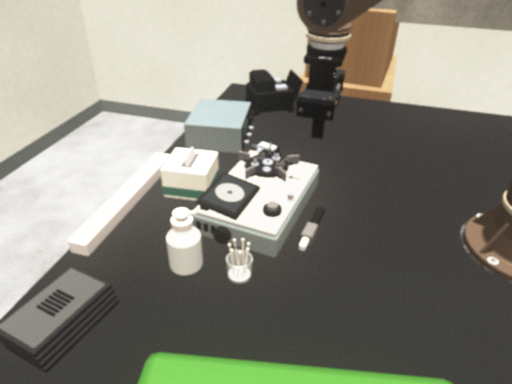

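The duplex is square to the cabinet at the arrow (578,242), the key is up (190,297), and the loose things look unmoved. Handing in.

```bash
python3 -c "
from cell import env
print(env.job_done());s=env.state();print(s['t'],s['ft_force'])"
```

```text
the job is handed in; nothing more can be done
None
the job is handed in; nothing more can be done
```

I turned the turret about 163° clockwise with the closed fingers on one tab until the duplex port clicked home at the arrow. I then pressed the picture key to its stop, let it come up, lifted clear and handed in at about 21 s.

**Last checks that agreed:**
- **Turret:** the duplex port lies parallel to the cabinet and in line with the arrow. Its measured position is about 2.5 mm from the network's estimate of the arrow position, which is within the scatter of those estimates. Past home the catch pushed back with about 4.9 N. The highest force I read while turning was about 5.5 N.
- **Key:** I pressed until it stopped hard, at up to 23 N. Easing off, the force fell smoothly from about 4 N to 0 over about 5 mm. In the last picture the key is up.
- **Loose things:** they look unmoved in the last pictures, and the force on the tool was near zero.

**Checks that disagreed:**
- **First look at home:** the port measured about 3° short, so I pushed a little further. I cannot say for certain whether it had already clicked in by then.
- **Key height:** the stop came at a tool height of about 86 mm instead of the expected 83 mm. I took this as an offset in the height reading, because the full 5 mm spring stroke was there.

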